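# Empty, spray and shut the moisture analyser

## Task

Slide the thumb latch of the moisture analyser aside so that its hood springs open, and put all the sample tins from its tray into the blue basket. Then, with the tray empty and the hood still up, press the white nozzle cap of the cleaner canister all the way down and let it come back up, and finally swing the hood shut until it latches. Leave the beaker and the brown jar standing.

Things in the scene. Friction and masses are not known exactly. Their poses are not given: they have to be found in the camera images.
- analyser: Moisture analyser, fixed: grey plinth 50 mm high, 250 mm wide, from 135 mm to -x to 115 mm to +x of its origin. Origin on the table; own +x points from the front (latch) to the hinge. Tray floor 53 mm above the table, inner 147 x 206 mm, centred 5 mm to +x of the origin, rim 6 mm high. Shut, the hood's front face is 81 mm to -x of the origin, its top 118 mm above the table; it is 236 mm wide.
- hood (a joint): Angle of the hood (white box open underneath, clear window on top, 176 x 236 x 64 mm): 0 shut, 1.85 rad fully open, leaning back past upright (open = beyond 1.2). A spring throws it open once the latch lets go and keeps pushing: about 2 N at the finger tab holds it down. Pressed fully down (5 to 8 N at the tab) it snaps under the latch by itself and stays shut, below 0.03.
- hood_hinge (a point): Middle of the hood's hinge axis, along the analyser's y, 95 mm to +x of the analyser's origin and 54 mm above the table. The hood opens by lifting its front edge up and over towards +x.
- hood_tab (a point): Middle of the outer face (upper when shut) of the grey finger tab on the hood's front lower edge: 32 mm out from the hood's front face (to -x when shut, upwards when open), 70 mm wide, 8 mm thick. Shut, this point is 192 mm to -x of the hinge, 12 mm above it, and at analyser y +55 mm. To shut the hood push this face towards -x, follow it round and press it down.
- latch_top (a point): Middle of the top of the ribbed grey thumb latch, a 14 x 14 mm nub standing 26 mm up from the plinth's front deck (50 mm above the table), at analyser x -105, y -60 mm, in front of the hood. 17 mm are free between nub and hood front, 73 mm between nub and the finger tab on its +y side.
- latch (a joint): Travel of the thumb latch in m: 0 at rest (sprung back), grows to 0.013 when pushed towards the analyser's -y. The hood is let go beyond about 0.009. Takes 1.5 to 3.5 N; springs back when left.
- basket: Blue plastic basket, fixed, open on top, standing on the table. Origin at the centre of its underside; outside 180 mm along own x, 240 mm along own y, 70 mm high, walls and floor 5 mm.
- nozzle_top (a point): Middle of the top of the white nozzle cap of the cleaner canister (silver spray can, 62 mm wide, clamped on a dark foot). The cap is 28 mm wide and 24 mm high; its top is 180 mm above the table. Its short spout points at the analyser.
- nozzle (a joint): How far the nozzle cap is pressed down in m: 0 at rest, 0.008 fully down. Sprung: 2 N to start, 6 N fully down; comes back up by itself.
- tin1_center (a point): Sample tin: squat round aluminium tin, 44 mm across and 28 mm high, with a black knob 16 mm across and 22 mm high in the middle of its lid (50 mm high in all, about 60 g). This point is on its axis 25 mm above its underside; own z points up through the knob. Stands on the analyser's tray under the hood at the start; None if absent.
- tin2_center (a point): Sample tin: squat round aluminium tin, 44 mm across and 28 mm high, with a black knob 16 mm across and 22 mm high in the middle of its lid (50 mm high in all, about 60 g). This point is on its axis 25 mm above its underside; own z points up through the knob. Stands on the analyser's tray under the hood at the start; None if absent.
- tin3_center (a point): Sample tin: squat round aluminium tin, 44 mm across and 28 mm high, with a black knob 16 mm across and 22 mm high in the middle of its lid (50 mm high in all, about 60 g). This point is on its axis 25 mm above its underside; own z points up through the knob. Stands on the analyser's tray under the hood at the start; None if absent.
- tin4_center (a point): Sample tin: squat round aluminium tin, 44 mm across and 28 mm high, with a black knob 16 mm across and 22 mm high in the middle of its lid (50 mm high in all, about 60 g). This point is on its axis 25 mm above its underside; own z points up through the knob. Stands on the analyser's tray under the hood at the start; None if absent.
- tin5_center (a point): Sample tin: squat round aluminium tin, 44 mm across and 28 mm high, with a black knob 16 mm across and 22 mm high in the middle of its lid (50 mm high in all, about 60 g). This point is on its axis 25 mm above its underside; own z points up through the knob. Stands on the analyser's tray under the hood at the start; None if absent.
- tin6_center (a point): Sample tin: squat round aluminium tin, 44 mm across and 28 mm high, with a black knob 16 mm across and 22 mm high in the middle of its lid (50 mm high in all, about 60 g). This point is on its axis 25 mm above its underside; own z points up through the knob. Stands on the analyser's tray under the hood at the start; None if absent.
- beaker: Bystander: glass beaker, 68 mm wide, 85 mm high, origin under its middle.
- jar: Bystander: brown glass jar with a black cap, 68 mm wide, 110 mm high, origin under its middle.
Mind the look-alikes: they are no part of the job. What is shaped like the part that bears nozzle_top but green or red is not meant.

How it is judged (in metres and radians):
On the way, in this order (a step that is already met when the one before it is completed fails the run):
1. the hood has sprung open (value of joint hood above 1.2 rad), for 0.2 s.
2. all the tins lie in the basket and the hood is open (x of tin1_center in the frame of basket between -0.085 and 0.085 m and y of tin1_center in the frame of basket between -0.115 and 0.115 m and z of tin1_center in the frame of basket between 0 and 0.08 m and x of tin2_center in the frame of basket between -0.085 and 0.085 m and y of tin2_center in the frame of basket between -0.115 and 0.115 m and z of tin2_center in the frame of basket between 0 and 0.08 m and x of tin3_center in the frame of basket between -0.085 and 0.085 m and y of tin3_center in the frame of basket between -0.115 and 0.115 m and z of tin3_center in the frame of basket between 0 and 0.08 m and x of tin4_center in the frame of basket between -0.085 and 0.085 m and y of tin4_center in the frame of basket between -0.115 and 0.115 m and z of tin4_center in the frame of basket between 0 and 0.08 m and x of tin5_center in the frame of basket between -0.085 and 0.085 m and y of tin5_center in the frame of basket between -0.115 and 0.115 m and z of tin5_center in the frame of basket between 0 and 0.08 m and x of tin6_center in the frame of basket between -0.085 and 0.085 m and y of tin6_center in the frame of basket between -0.115 and 0.115 m and z of tin6_center in the frame of basket between 0 and 0.08 m and value of joint hood above 1.2 rad), for 0.2 s.
3. the nozzle cap is pressed right down with the hood open and all the tins in the basket (all of step 2 and value of joint nozzle above 0.0065 m), for 0.1 s.
4. the nozzle cap is let go and up again (value of joint nozzle below 0.002 m), for 0.1 s.
5. the hood is shut and latched (value of joint hood below 0.04 rad and value of joint latch below 0.004 m), for 0.2 s.
At the end, for the whole second after the job is handed in: Every tin lies at rest with its centre inside the basket's walls and not above 80 mm over the table, the hood is shut (below 0.04 rad) with the latch sprung back (below 4 mm), and the nozzle cap is up (below 2 mm) (all of step 5 and x of tin1_center in the frame of basket between -0.085 and 0.085 m and y of tin1_center in the frame of basket between -0.115 and 0.115 m and z of tin1_center in the frame of basket between 0 and 0.08 m and x of tin2_center in the frame of basket between -0.085 and 0.085 m and y of tin2_center in the frame of basket between -0.115 and 0.115 m and z of tin2_center in the frame of basket between 0 and 0.08 m and x of tin3_center in the frame of basket between -0.085 and 0.085 m and y of tin3_center in the frame of basket between -0.115 and 0.115 m and z of tin3_center in the frame of basket between 0 and 0.08 m and x of tin4_center in the frame of basket between -0.085 and 0.085 m and y of tin4_center in the frame of basket between -0.115 and 0.115 m and z of tin4_center in the frame of basket between 0 and 0.08 m and x of tin5_center in the frame of basket between -0.085 and 0.085 m and y of tin5_center in the frame of basket between -0.115 and 0.115 m and z of tin5_center in the frame of basket between 0 and 0.08 m and x of tin6_center in the frame of basket between -0.085 and 0.085 m and y of tin6_center in the frame of basket between -0.115 and 0.115 m and z of tin6_center in the frame of basket between 0 and 0.08 m and linear speed of each of tin1, tin2, tin3, tin4, tin5, tin6 below 0.03 m/s and value of joint nozzle below 0.002 m); the robot touches nothing.
It fails at once if the beaker is knocked over (tilted beyond 0.7 rad) (angle between beaker's own z axis and vertical above 0.7 rad).
It fails at once if the brown jar is knocked over (tilted beyond 0.7 rad) (angle between jar's own z axis and vertical above 0.7 rad).
Of tin1, tin2, tin3, tin4, tin5, tin6 only 4 to 6 are there at a start; the rules pass over those that are not, and their reading is None.
At some moment in a run one of tin1, tin2, tin3, tin4, tin5, tin6 may be knocked a few centimetres aside while the robot is not near it.
Once in a run the grip may slacken for a moment while it holds something.
It also fails if it takes over 210 s, if anything falls off the work surface, if the arm or the gripper's body presses on something with over 40 N, if the wrist force passes 120 N, or if a joint passes its speed limit or range.

## Robot

A 7-joint arm with a two-finger parallel gripper is mounted at the origin on the work surface. World frame = base frame: x ahead of the robot, y to its left, z up, the work surface at z = 0. Lengths are in m, angles in degrees, forces in N, time in s.
With the tool pointing down it reaches from about 0.425 to 0.875 m from the base axis. Payload 4.7 kg.
Tool frame: the origin (TCP) lies at the very end of the fingers, on their centre line; the grasp point (between the pads) lies 19 mm behind it; z points along the fingers, y is the line along which they close (so a half turn about z gives the same grasp; the last joint's range is limited). The gripper opens to 87 mm and grips with 3 to 60 N. Pads are 19 mm wide; open, the fingers measure 117 mm over their backs; the gripper's body (75 mm by 190 mm) begins 51 mm behind the grasp point.
Start: joints at [73.631, 18.392, -4.016, 83.108, 1.295, 78.541, -3.26], TCP at [0.192, -0.621, 0.223] pointing down, gripper open.
Joint ranges: [-163.93, 163.93], [-17.29, 119.83], [-79.2, 71.16], [3.27, 140.29], [-89.18, 269.18], [5.43, 117.66], [-154.24, 154.24]. Speed limits (degrees/s): [147.25, 147.25, 180, 180, 180, 180, 180].

## Interface

Orientations are given as [roll, pitch, yaw] about the fixed x, y, z axes, in that order (R = Rz(yaw) Ry(pitch) Rx(roll)).
In Python, from cell import get_obs, read_camera, sign_off, silhouettes gives the robot as it stands.
- The arm moves only by the tool play_rows, never from a script. Its argument "steps" is a list that holds one entry, the list of rows, each a list of 7 numbers: the shift along the tool's x, y, z in m, then the turn, a rotation vector about the tool's x, y, z in rad, then the finger opening in m, from 0 to 0.087. A call has 1 to 12 rows; each row shifts and turns the commanded pose from where the row before left it, along the tool's axes as they then stand; what a row does not reach is not made up. A row lasts 1/10 s, in which the tool goes at most 50 mm and 8.59 degrees, less where a joint would pass 70% of its speed; a pose out of reach is approached as far as the arm can. A call is refused whole if a number of a shift passes 0.05 or a number of a turn 0.15, either way. A call with a gripper value outside its range is refused whole. The fingers move at their own pace and stop on an object; "force" is the grip in N (left out, the last holds). Time passes only in rows, so rows that do not move let the fingers close. It gives the time, the measured TCP pose, the force, the opening and the grip force at its end, in the units of the state.
- get_obs(): the state, without advancing time (a new reading comes with each control period).
- read_camera(name): name is "side" or "top"; returns a dict with "frame" (480x640x3 uint8, red, green, blue), "intrinsics" (3x3 intrinsics, pixels), "view" (4x4, takes a point from world to camera coordinates). Camera axes: x right, y up, looking along -z (the intrinsics and any distortion apply to the point x, -y, -z); pixel columns grow to the right and rows downward; lengths in m; the calibration is good to about 2 mm. A picture is of the moment at which its call begins. There is no depth.
- sign_off(): hands the job in; it is judged then, once.
Trained networks look in the newest picture that a camera, given by its name, has taken for a name from the list of things; names that differ only in an ending like _2 or _b are one class to them, and where a whole thing is asked for, a point or a joint stands for the part that bears it (a point fixed in the world has none). Each returns a list of dicts, best first, with "p" (0 to 1); they miss things now and then, are a little off and sometimes report something else, mostly with a low value. They report only what shows in the picture. A call takes as long as a camera call. They do not tell look-alikes from the thing itself.
- silhouettes(camera, name): "pixels" (480x640 bool, what is visible of it) and "extent" ([left, top, right, bottom] in pixels, round what is visible of it).
The state is a dict: "time_s": time; "qpos": joint angles; "joint_velocities": joint speeds; "effort": joint torques, N m; "tool_pos": TCP position; "tool_rot": TCP orientation; "force": force on the tool from outside, world axes, zero at the start; "wrist_torque": the same for the moment, N m; "grip_width": finger opening in m; "grasp_force": force on a finger pad.
Only numpy, scipy, OpenCV 4.12 (cv2) and the standard library are available. Lean on these libraries where they do the work, as an engineer would, in place of code of your own. Each camera call takes 0.05 s, during which the arm holds its last target. There are 200 camera calls.

## Working session

There is one attempt and no reset: what is moved stays moved. The work goes in short steps, Python scripts to look and compute and a tool call to move; the robot and the scene stay as the last step left them, time stands still between calls to the robot, and variables do not carry over. Pictures are saved under pics/ and viewed, at most 14 in all, crops included, and the job is handed in when it is done.

Besides the shell and the picture viewer there is one more tool, called after "Call:" as name(argument=value, ...), one argument or row to a line, values as JSON. play_rows: Moves the arm, as the interface text tells. Its arguments: {"type":"object","properties":{"steps":{"type":"array","items":{"type":"array","items":{"type":"array","items":{"type":"number"}}}},"force":{"type":"number"}},"required":["steps"]}

```bash
ls; mkdir -p pics
python3 - <<'E'
from cell import *
import cv2,numpy as np
for n in ("side","top"):
    c=read_camera(n); cv2.imwrite(f"pics/{n}0.png",c["frame"][:,:,::-1]); print(n,c["intrinsics"].tolist(),np.round(c["view"],4).tolist(),[k for k in c])
    for t in ["analyser","hood","hood_tab","latch_top","basket","nozzle_top","tin1_center","beaker","jar"]:
        try:
            for d in silhouettes(n,t)[:8]:
                ys,xs=np.nonzero(d["pixels"]); print(t,round(d["p"],2),d["extent"],round(xs.mean(),1),round(ys.mean(),1))
        except Exception as e: print(t,e)
o=get_obs(); print(o)
E
```

```text
pics
side [[475.4876553722713, 0.0, 315.0580609876877], [0.0, 475.4876553722713, 235.98029085487485], [0.0, 0.0, 1.0]] [[-0.8331, -0.5531, -0.0057, 0.3945], [0.3712, -0.5666, 0.7356, -0.2306], [-0.4101, 0.6107, 0.6773, -1.2829], [0.0, 0.0, 0.0, 1.0]] ['frame', 'intrinsics', 'view']
analyser 0.87 [232.3, 184.6, 341.5, 280.0] 287.9 232.0
analyser 0.71 [240.7, 184.1, 325.3, 262.5] 283.2 222.7
hood 0.89 [236.8, 186.0, 326.6, 260.7] 283.4 222.6
hood_tab 0.9 [238.4, 185.8, 328.1, 260.8] 283.4 222.7
latch_top 0.61 [321.6, 221.4, 325.8, 232.5] 324.9 226.2
latch_top 0.57 [238.6, 184.9, 325.1, 259.7] 283.6 222.9
basket 0.74 [331.8, 155.5, 419.9, 229.2] 373.1 192.2
nozzle_top 0.62 [227.8, 270.5, 238.2, 285.5] 231.6 279.0
nozzle_top 0.58 [228.0, 341.0, 241.4, 358.9] 234.7 352.1
nozzle_top 0.53 [327.1, 336.3, 339.6, 355.6] 333.3 346.4
tin1_center 0.3 [270.3, 317.1, 297.4, 356.9] 284.3 336.7
beaker 0.77 [273.2, 319.5, 294.8, 357.6] 284.8 337.0
jar 0.95 [302.2, 145.6, 320.3, 179.4] 312.5 162.1
top [[574.778100439673, 0.0, 323.23821865147244], [0.0, 574.778100439673, 245.20949287121394], [0.0, 0.0, 
[... 762 characters left out ...]
s': 1.0, 'qpos': array([73.63123805, 18.39112855, -4.01526827, 83.10719178,  1.29509677,
       78.54174278, -3.25986177]), 'joint_velocities': array([-0.03887327,  0.06345134, -0.01621179,  0.08117675, -0.05329083,
       -0.0003467 ,  0.07838809]), 'effort': array([ 5.22984428e-04, -4.91115260e+01, -4.02913950e-01, -3.12780082e+01,
       -6.38143066e-02,  3.36534879e-02, -6.09827538e-06]), 'tool_pos': array([ 0.19192502, -0.62103888,  0.22259859]), 'tool_rot': array([1.79994928e+02, 3.12750986e-03, 1.71769182e+01]), 'force': array([-0.46789946,  0.18862254, -0.28417113]), 'wrist_torque': array([ 0.0067949 , -0.01850254,  0.03491148]), 'grasp_force': 0.0, 'grip_width': 0.08673921018141777}
```

Run:
```python
import cv2
a=cv2.imread("pics/side0.png")[130:380,180:440]; b=cv2.imread("pics/top0.png")[130:350,200:510]
cv2.imwrite("pics/s1.png",cv2.resize(a,(624,600),interpolation=2)); cv2.imwrite("pics/t1.png",cv2.resize(b,(775,550),interpolation=2))
```

```text
(no output)
```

View pics/s1.png

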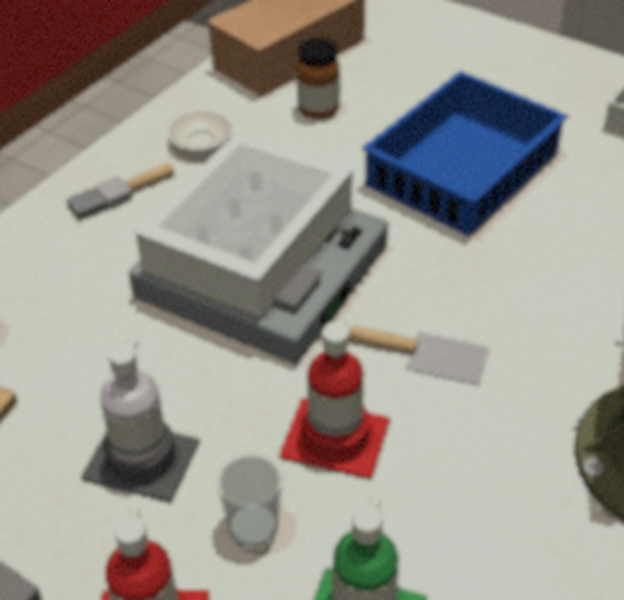

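View pics/t1.png

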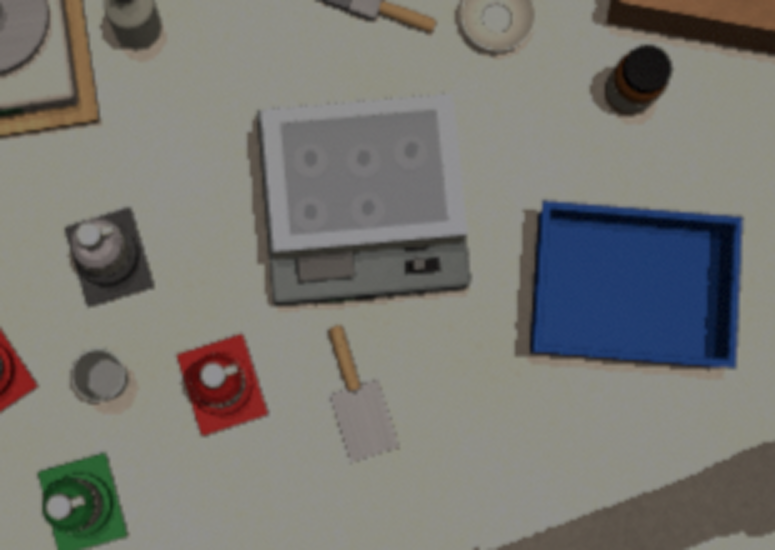

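The side view shows the silver can's cap at about (231,279). The top view shows it at (236,224), with the spout towards the analyser. Possible look-alikes in the top view are the red caps at (285,280) and (200,277) and the green cap at (224,333). I choose the silver can. Five tins show through the window, the latch is at top (368,236), and the tab is at about (330,237).

```bash
cat > h.py <<'E'
from cell import *
import numpy as np, cv2
from scipy.optimize import least_squares
from scipy.spatial.transform import Rotation as R
def cam(n): 
    c=read_camera(n); return c
def proj(c,P):
    P=np.atleast_2d(P); V=c["view"]; q=P@V[:3,:3].T+V[:3,3]; q=q*[1,-1,-1]; u=q@c["intrinsics"].T; return u[:,:2]/u[:,2:]
def onz(c,uv,z):
    uv=np.atleast_2d(uv); V=c["view"]; d=np.c_[uv,np.ones(len(uv))]@np.linalg.inv(c["intrinsics"]).T*[1,-1,-1]
    d=d@V[:3,:3]; o=-V[:3,:3].T@V[:3,3]; return o+d*((z-o[2])/d[:,2])[:,None]
def fit(c,uv,pts):
    pts=np.array(pts)
    def w(p): 
        r=R.from_euler("z",p[2]).as_matrix(); return pts@r.T+[p[0],p[1],0]
    s=least_squares(lambda p:(proj(c,w(p))-uv).ravel(),[.6,0,0]); return s.x,np.abs(s.fun).max()
def a2w(p,q):
    return np.atleast_2d(q)@R.from_euler("z",p[2]).as_matrix().T+[p[0],p[1],0]
E
python3 - <<'E'
from h import *
t=cam("top"); s=cam("side")
f=lambda l:np.array(l)/2.5+[200,130]
g=lambda l:np.array(l)/2.4+[180,130]
A,e=fit(t,f([(262,112),(448,97),(466,238),(272,250)]),[(.095,.118,.118),(.095,-.118,.118),(-.081,-.118,.118),(-.081,.118,.118)])
print("A",A,np.degrees(A[2]),e)
B,e=fit(t,f([(545,202),(742,216),(735,367),(533,352)]),[(.09,.12,.07),(.09,-.12,.07),(-.09,-.12,.07),(-.09,.12,.07)])
print("B",B,np.degrees(B[2]),e)
L=a2w(A,[-.105,-.06,.076]);T=a2w(A,[-.097,.055,.066]);print("latch",L,(proj(t,L)-[200,130])*2.5,(proj(s,L)-[180,130])*2.4)
print("tab",T,(proj(t,T)-[200,130])*2.5,(proj(s,T)-[180,130])*2.4)
C=a2w(A,[[-.081,-.118,.118],[-.081,.118,.118],[.095,.118,.118]]);print("hood corners side",(proj(s,C)-[180,130])*2.4)
k=onz(t,f([(310,158),(364,158),(411,150),(310,212),(368,207)]),.103);print("tins",k)
print("analyser frame",(k-[A[0],A[1],0])@R.from_euler("z",A[2]).as_matrix())
n=onz(t,f([(90,234)]),.18);print("noz",n,(proj(s,n)-[180,130])*2.4)
print("jar",onz(t,f([(645,68)]),.11),"beaker",onz(t,f([(107,375)]),.085),"red",onz(t,f([(212,375)]),.18))
E
```

```text
A [0.57301439 0.00597923 0.07090146] 4.0623544233637485 1.5876108547779495
B [ 0.4482536  -0.33561693 -0.08929278] -5.116099431720337 1.771120625182732
latch [[ 0.47252872 -0.06130845  0.076     ]] [[416.89583553 265.71054425]] [[350.89838028 226.67911273]]
tab [[0.47236178 0.05396936 0.066     ]] [[323.51841316 267.84793034]] [[300.26341783 284.75217212]]
hood corners side [[356.33252365 170.61947953]
 [260.16159203 280.95957645]
 [137.72328685 232.16123098]]
tins [[ 0.60350427  0.06955062  0.103     ]
 [ 0.60288757  0.00321061  0.103     ]
 [ 0.6123879  -0.05469895  0.103     ]
 [ 0.53612155  0.07014706  0.103     ]
 [ 0.54168008 -0.00084056  0.103     ]]
analyser frame [[ 0.03491681  0.06125171  0.103     ]
 [ 0.02960199 -0.00487794  0.103     ]
 [ 0.03497603 -0.06331502  0.103     ]
 [-0.03225437  0.06662018  0.103     ]
 [-0.0317387  -0.00458286  0.103     ]]
noz [[0.49815052 0.32697366 0.18      ]] [[125.97119958 350.80814261]]
jar [[ 0.71136938 -0.34454295  0.11      ]] beaker [[0.34017531 0.31908359 0.085     ]] red [[0.33232818 0.18465833 0.18      ]]
```

Call:
play_rows(
  steps=[
    [[0,0,-0.04,0,0,0.15,0],[0,0,-0.02,0,0,0.15,0],[0.0196,-0.0424,0,0,0,0,0],[0.0196,-0.0424,0,0,0,0,0],[0.0196,-0.0424,0,0,0,0,0],[0.0196,-0.0424,0,0,0,0,0],[0.0196,-0.0424,0,0,0,0,0],[0.0196,-0.0424,0,0,0,0,0],[0.0196,-0.0424,0,0,0,0,0],[0.0196,-0.0424,0,0,0,0,0],[0.0196,-0.0424,0,0,0,0,0],[0.0196,-0.0424,0,0,0,0,0]],
  ],
  force=20,
)

```text
time_s: 2.3
tool_pos: [0.3885, -0.1952, 0.2829]
tool_rot: [179.9, -0.0, -0.0]
force: [1.0, 0.1, 0.1]
grip_width: 0.0028
grasp_force: 0.0
```

Call:
play_rows(
  steps=[
    [[0.0196,-0.042,0,0,0,0,0],[0.0196,-0.042,0,0,0,0,0],[0.0196,-0.042,0,0,0,0,0],[0.0196,-0.042,0,0,0,0,0],[0,0,0.04,0,0,0,0],[0,0,0.04,0,0,0,0],[0,0,0.04,0,0,0,0],[0,0,0.02,0,0,0,0],[0,0,0,0,0,0,0],[0,0,0,0,0,0,0]],
  ],
)

```text
time_s: 3.3
tool_pos: [0.4668, -0.029, 0.1432]
tool_rot: [-180.0, -0.0, -0.0]
force: [-0.3, -0.2, 0.7]
grip_width: 0.0004
grasp_force: 0.0
```

Run:
```python
from h import *
s=cam("side");print(get_obs()["tool_pos"]); cv2.imwrite("pics/s2.png",cv2.resize(s["frame"][150:290,230:390,::-1],(640,560),interpolation=2))
```

```text
[ 0.46756002 -0.029177    0.14400024]
```

View pics/s2.png

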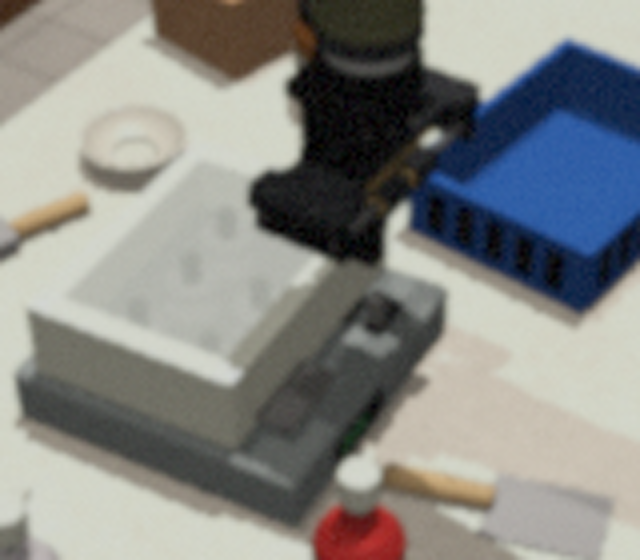

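The fingertip is above the front deck at crop (350,258), on the +y side of the nub at crop (378,312). I descend and push towards -y.

Call:
play_rows(
  steps=[
    [[0,0,0.03,0,0,0,0],[0,0,0.03,0,0,0,0],[0,0,0.021,0,0,0,0],[0,0,0,0,0,0,0],[0,0.005,0,0,0,0,0],[0,0.005,0,0,0,0,0],[0,0.004,0,0,0,0,0],[0,0,0,0,0,0,0]],
  ],
)

```text
time_s: 4.15
tool_pos: [0.4672, -0.0443, 0.0625]
tool_rot: [179.9, -0.1, -0.1]
force: [0.2, -0.2, 0.6]
grip_width: 0.0006
grasp_force: 0.0
```

Call:
play_rows(
  steps=[
    [[0,0.004,0,0,0,0,0],[0,0.004,0,0,0,0,0],[0,0,0,0,0,0,0]],
  ],
)

```text
time_s: 4.45
tool_pos: [0.467, -0.0509, 0.0619]
tool_rot: [-180.0, -0.1, -0.0]
force: [0.1, 1.6, 2.4]
grip_width: 0.0006
grasp_force: 0.8
```

Call:
play_rows(
  steps=[
    [[0,0.004,0,0,0,0,0],[0,0.003,0,0,0,0,0],[0,0,0,0,0,0,0]],
  ],
)

```text
time_s: 4.75
tool_pos: [0.4672, -0.0581, 0.0618]
tool_rot: [-180.0, -0.1, -0.0]
force: [2.9, 2.6, 2.1]
grip_width: 0.0004
grasp_force: 1.5
```

Call:
play_rows(
  steps=[
    [[0,0.003,0,0,0,0,0],[0,0,0,0,0,0,0],[0,0,0,0,0,0,0]],
  ],
)

```text
time_s: 5.05
tool_pos: [0.4671, -0.0607, 0.0618]
tool_rot: [-180.0, -0.1, 0.0]
force: [3.0, 3.7, 2.0]
grip_width: 0.0007
grasp_force: 2.2
```

Run:
```python
from h import *
s=cam("side");print(get_obs()["force"]); cv2.imwrite("pics/s3.png",cv2.resize(s["frame"][110:290,230:390,::-1],(533,600),interpolation=2))
```

```text
[2.33796065 4.1767989  2.86300448]
```

View pics/s3.png

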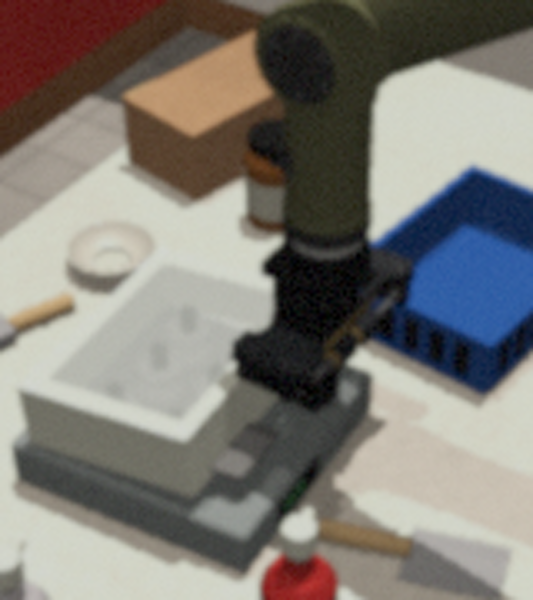

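The hood has barely lifted, and the force suggests it is resting under the gripper body. I push slightly further while raising.

Call:
play_rows(
  steps=[
    [[0,0.002,0,0,0,0,0],[0,0,-0.004,0,0,0,0],[0,0,-0.004,0,0,0,0],[-0.006,0,0,0,0,0,0],[0,0,0,0,0,0,0]],
  ],
)

```text
time_s: 5.6
tool_pos: [0.459, -0.0635, 0.0691]
tool_rot: [179.9, 0.2, -0.0]
force: [-0.9, 0.5, 1.6]
grip_width: 0.0003
grasp_force: 0.2
```

Call:
play_rows(
  steps=[
    [[-0.02,0,-0.03,0,0,0,0],[-0.02,0,-0.04,0,0,0,0],[0,0,-0.04,0,0,0,0],[0,0,-0.04,0,0,0,0],[0,0,-0.04,0,0,0,0.03],[0,0,0,0,0,0,0.03],[0,0,0,0,0,0,0.03]],
  ],
)

```text
time_s: 6.3
tool_pos: [0.42, -0.0646, 0.2598]
tool_rot: [179.9, 0.0, -0.1]
force: [-0.4, 0.6, -1.0]
grip_width: 0.0172
grasp_force: 0.0
```

Run:
```python
from h import *
s=cam("side");t=cam("top");print(get_obs()["force"]); cv2.imwrite("pics/s4.png",np.hstack([cv2.resize(s["frame"][110:290,230:390,::-1],(400,450)),cv2.resize(t["frame"][130:310,260:420,::-1],(400,450))]))
```

```text
[-0.50552727 -0.0394132   0.49594361]
```

View pics/s4.png

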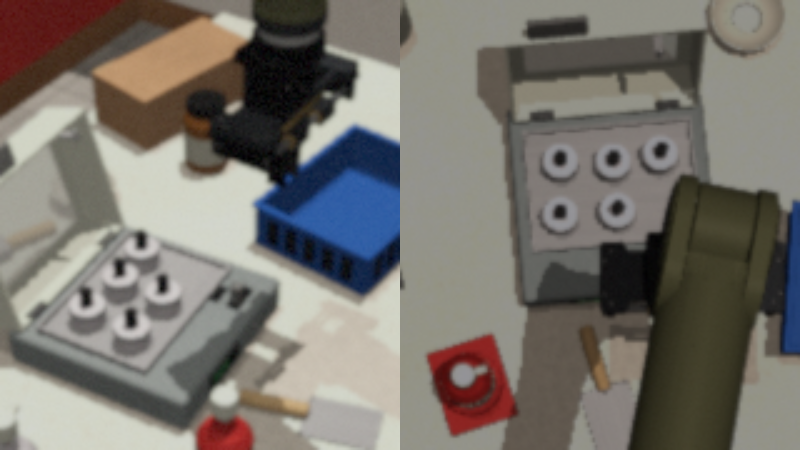

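The hood is open and the latch is back. Five tins stand on the tray, with knobs in the right panel at (560,158), (612,161), (659,150), (560,212) and (617,208).

```bash
cat >> h.py <<'E'
A=np.array([.573,.006,.0709]);B=np.array([.4483,-.3356,-.0893])
def knobs(zs=(.097,),pose=A,poly=[(-.068,-.098,.07),(-.068,.108,.07),(.085,.108,.07),(.085,-.098,.07)]):
    out={}
    for n in ("top","side"):
        c=cam(n); g=c["frame"].max(2); m=np.zeros(g.shape,np.uint8)
        cv2.fillPoly(m,[np.int32(proj(c,a2w(pose,np.array(poly))))],1)
        b=((g<75)&(m>0)).astype(np.uint8); k,_,st,ce=cv2.connectedComponentsWithStats(b)
        out[n]=[(np.round(onz(c,ce[i],zs[0])[0,:2],4).tolist(),int(st[i,4])) for i in range(1,k) if st[i,4]>6]
    return out
E
python3 - <<'E'
from h import *
for k,v in knobs().items(): print(k,*v,sep="\n")
print(onz(read_camera("top"),(np.array([(160,158),(212,161),(259,150),(160,212),(217,208)])/2.5+[260,130]),.1))
E
```

```text
top
([0.6151, -0.0534], 22)
([0.6052, 0.0708], 19)
([0.6047, 0.0054], 21)
([0.5911, -0.0419], 13)
([0.5832, 0.0842], 7)
([0.5822, 0.0197], 8)
([0.537, -0.0733], 251)
([0.543, 0.0012], 20)
([0.539, 0.0717], 18)
side
([0.6143, -0.0472], 17)
([0.6064, 0.0079], 17)
([0.5424, 0.0069], 15)
([0.6052, 0.0761], 18)
([0.5385, 0.0763], 20)
[[ 6.04177110e-01  6.95489731e-02  1.00000000e-01]
 [ 5.99815130e-01  5.60602610e-03  1.00000000e-01]
 [ 6.13099083e-01 -5.24536631e-02  1.00000000e-01]
 [ 5.36677528e-01  7.01464495e-02  1.00000000e-01]
 [ 5.41012352e-01  2.78114473e-04  1.00000000e-01]]
```

Call:
play_rows(
  steps=[
    [[0.039,-0.003,0,0,0,0,0.04],[0.039,-0.003,0,0,0,0,0.04],[0.039,-0.003,0,0,0,0,0.04],[0.039,-0.003,0,0,0,0,0.04],[0.039,-0.0025,0,0,0,0,0.04],[0,0,0.04,0,0,0,0.04],[0,0,0.04,0,0,0,0.04],[0,0,0.04,0,0,0,0.04],[0,0,0.03,0,0,0,0.04],[0,0,0.022,0,0,0,0.04],[0,0,0,0,0,0,0.04],[0,0,0,0,0,0,0.04]],
  ],
)

```text
time_s: 7.75
tool_pos: [0.6148, -0.0484, 0.0866]
tool_rot: [-180.0, 0.1, -0.0]
force: [0.3, -0.1, 0.8]
grip_width: 0.0397
grasp_force: 0.0
```

Call:
play_rows(
  steps=[
    [[0,0,0,0,0,0,0.0],[0,0,0,0,0,0,0.0],[0,0,0,0,0,0,0.0],[0,0,0,0,0,0,0.0],[0,0,0,0,0,0,0.0],[0,0,-0.02,0,0,0,0.0],[0,0,-0.04,0,0,0,0.0],[0,0,-0.03,0,0,0,0.0]],
  ],
  force=25,
)

```text
time_s: 8.55
tool_pos: [0.6155, -0.0482, 0.1791]
tool_rot: [-180.0, -0.0, 0.0]
force: [1.2, -0.5, 0.6]
grip_width: 0.0154
grasp_force: 25.0
```

Call:
play_rows(
  steps=[
    [[-0.0147,0.0407,0,0,0,0,0.0],[-0.0147,0.0407,0,0,0,0,0.0],[-0.0147,0.0407,0,0,0,0,0.0],[-0.0147,0.0407,0,0,0,0,0.0],[-0.0147,0.0407,0,0,0,0,0.0],[-0.0147,0.0407,0,0,0,0,0.0],[-0.0147,0.0407,0,0,0,0,0.0],[-0.0147,0.0407,0,0,0,0,0.0],[-0.0147,0.0407,0,0,0,0,0.0],[0,0,0,0,0,0,0.0]],
  ],
)

```text
time_s: 9.55
tool_pos: [0.4778, -0.4233, 0.1766]
tool_rot: [179.8, 0.2, -0.7]
force: [-0.0, -0.4, -0.8]
grip_width: 0.0152
grasp_force: 25.0
```

Call:
play_rows(
  steps=[
    [[0,0,0.04,0,0,0,0.0],[0,0,0.04,0,0,0,0.0],[0,0,0.035,0,0,0,0.0],[0,0,0.022,0,0,0,0.0],[0,0,0,0,0,0,0.0],[0,0,0,0,0,0,0.035],[0,0,0,0,0,0,0.035],[0,0,0,0,0,0,0.035],[0,0,-0.03,0,0,0,0.035],[0,0,-0.04,0,0,0,0.04],[0,0,-0.04,0,0,0,0.04],[0,0,-0.03,0,0,0,0.04]],
  ],
)

```text
time_s: 10.75
tool_pos: [0.484, -0.4153, 0.1844]
tool_rot: [179.8, -0.2, -0.0]
force: [1.0, 0.0, 0.3]
grip_width: 0.0395
grasp_force: 0.0
```

Run:
```python
from h import *
for k,v in knobs().items(): print(k,*v)
```

```text
top ([0.6052, 0.0708], 19) ([0.6047, 0.0054], 21) ([0.5427, 0.001], 19) ([0.539, 0.0717], 18)
side ([0.6065, 0.0094], 16) ([0.5429, 0.0055], 19) ([0.6064, 0.0753], 20) ([0.5385, 0.0763], 20)
```

Call:
play_rows(
  steps=[
    [[0.0059,-0.0418,0,0,0,0,0.04],[0.0059,-0.0418,0,0,0,0,0.04],[0.0059,-0.0418,0,0,0,0,0.04],[0.0059,-0.0418,0,0,0,0,0.04],[0.0059,-0.0418,0,0,0,0,0.04],[0.0059,-0.0418,0,0,0,0,0.04],[0.0059,-0.0418,0,0,0,0,0.04],[0.0059,-0.0418,0,0,0,0,0.04],[0.0059,-0.0418,0,0,0,0,0.04],[0.0059,-0.0418,0,0,0,0,0.04],[0,0,0,0,0,0,0.04],[0,0,0.03,0,0,0,0.04]],
  ],
)

```text
time_s: 12.05
tool_pos: [0.5452, 0.0052, 0.1538]
tool_rot: [179.9, -0.5, 0.2]
force: [-0.1, -0.4, -0.3]
grip_width: 0.04
grasp_force: 0.0
```

Call:
play_rows(
  steps=[
    [[0,0,0.035,0,0,0,0.04],[0,0,0.031,0,0,0,0.04],[0,0,0,0,0,0,0.04],[0,0,0,0,0,0,0.0],[0,0,0,0,0,0,0.0],[0,0,0,0,0,0,0.0],[0,0,0,0,0,0,0.0],[0,0,0,0,0,0,0.0],[0,0,-0.02,0,0,0,0.0],[0,0,-0.04,0,0,0,0.0],[0,0,-0.036,0,0,0,0.0],[0,0,0,0,0,0,0.0]],
  ],
)

```text
time_s: 13.25
tool_pos: [0.5455, 0.0037, 0.1857]
tool_rot: [179.9, -0.5, -0.0]
force: [1.1, -0.4, 0.2]
grip_width: 0.0151
grasp_force: 25.0
```

Call:
play_rows(
  steps=[
    [[-0.0062,0.0381,0,0,0,0,0.0],[-0.0062,0.0381,0,0,0,0,0.0],[-0.0062,0.0381,0,0,0,0,0.0],[-0.0062,0.0381,0,0,0,0,0.0],[-0.0062,0.0381,0,0,0,0,0.0],[-0.0062,0.0381,0,0,0,0,0.0],[-0.0062,0.0381,0,0,0,0,0.0],[-0.0062,0.0381,0,0,0,0,0.0],[-0.0062,0.0381,0,0,0,0,0.0],[0,0,0,0,0,0,0.0],[0,0,0,0,0,0,0.0]],
  ],
)

```text
time_s: 14.35
tool_pos: [0.4854, -0.3404, 0.1794]
tool_rot: [-179.9, 0.1, -0.1]
force: [-0.2, 0.3, -0.6]
grip_width: 0.0153
grasp_force: 25.0
```

Call:
play_rows(
  steps=[
    [[0,0,0.04,0,0,0,0.0],[0,0,0.04,0,0,0,0.0],[0,0,0.037,0,0,0,0.0],[0,0,0.025,0,0,0,0.0],[0,0,0,0,0,0,0.0],[0,0,0,0,0,0,0.035],[0,0,0,0,0,0,0.035],[0,0,0,0,0,0,0.035],[0,0,-0.03,0,0,0,0.035],[0,0,-0.04,0,0,0,0.04],[0,0,-0.04,0,0,0,0.04],[0,0,-0.03,0,0,0,0.04]],
  ],
)

```text
time_s: 15.55
tool_pos: [0.4872, -0.34, 0.1823]
tool_rot: [179.8, -0.2, 0.0]
force: [0.6, 0.2, 1.4]
grip_width: 0.0395
grasp_force: 0.0
```

Run:
```python
from h import *
for k,v in knobs().items(): print(k,*v)
print(get_obs()["tool_pos"])
```

```text
top ([0.6052, 0.0708], 19) ([0.6047, 0.0054], 21) ([0.5826, 0.0209], 7) ([0.539, 0.0717], 18)
side ([0.6064, 0.009], 15) ([0.6059, 0.0755], 19) ([0.5385, 0.0763], 20)
[ 0.48931674 -0.34122075  0.18478861]
```

Call:
play_rows(
  steps=[
    [[0.0129,-0.0387,0,0,0,0,0.04],[0.0129,-0.0387,0,0,0,0,0.04],[0.0129,-0.0387,0,0,0,0,0.04],[0.0129,-0.0387,0,0,0,0,0.04],[0.0129,-0.0387,0,0,0,0,0.04],[0.0129,-0.0387,0,0,0,0,0.04],[0.0129,-0.0387,0,0,0,0,0.04],[0.0129,-0.0387,0,0,0,0,0.04],[0.0129,-0.0387,0,0,0,0,0.04],[0,0,0,0,0,0,0.04],[0,0,0,0,0,0,0.04],[0,0,0.03,0,0,0,0.04]],
  ],
)

```text
time_s: 16.85
tool_pos: [0.6053, 0.0075, 0.1517]
tool_rot: [179.9, -0.4, -0.1]
force: [0.5, -0.6, 0.1]
grip_width: 0.04
grasp_force: 0.0
```

Call:
play_rows(
  steps=[
    [[0,0,0.035,0,0,0,0.04],[0,0,0.032,0,0,0,0.04],[0,0,0,0,0,0,0.04],[0,0,0,0,0,0,0.0],[0,0,0,0,0,0,0.0],[0,0,0,0,0,0,0.0],[0,0,0,0,0,0,0.0],[0,0,0,0,0,0,0.0],[0,0,-0.02,0,0,0,0.0],[0,0,-0.04,0,0,0,0.0],[0,0,-0.036,0,0,0,0.0],[0,0,0,0,0,0,0.0]],
  ],
)

```text
time_s: 18.05
tool_pos: [0.6054, 0.0096, 0.1826]
tool_rot: [-180.0, -0.5, 0.0]
force: [0.2, 1.6, 0.2]
grip_width: 0.0152
grasp_force: 25.3
```

Call:
play_rows(
  steps=[
    [[-0.0187,0.0377,0,0,0,0,0.0],[-0.0187,0.0377,0,0,0,0,0.0],[-0.0187,0.0377,0,0,0,0,0.0],[-0.0187,0.0377,0,0,0,0,0.0],[-0.0187,0.0377,0,0,0,0,0.0],[-0.0187,0.0377,0,0,0,0,0.0],[-0.0187,0.0377,0,0,0,0,0.0],[-0.0187,0.0377,0,0,0,0,0.0],[-0.0187,0.0377,0,0,0,0,0.0],[-0.0187,0.0377,0,0,0,0,0.0],[-0.0187,0.0377,0,0,0,0,0.0],[0,0,0,0,0,0,0.0]],
  ],
)

```text
time_s: 19.25
tool_pos: [0.391, -0.4125, 0.1757]
tool_rot: [179.9, 0.2, -0.6]
force: [-0.1, 0.7, -1.0]
grip_width: 0.0152
grasp_force: 25.3
```

Call:
play_rows(
  steps=[
    [[0,0,0.04,0,0,0,0.0],[0,0,0.04,0,0,0,0.0],[0,0,0.037,0,0,0,0.0],[0,0,0.022,0,0,0,0.0],[0,0,0,0,0,0,0.0],[0,0,0,0,0,0,0.035],[0,0,0,0,0,0,0.035],[0,0,0,0,0,0,0.035],[0,0,-0.03,0,0,0,0.035],[0,0,-0.04,0,0,0,0.04],[0,0,-0.04,0,0,0,0.04],[0,0,-0.03,0,0,0,0.04]],
  ],
)

```text
time_s: 20.45
tool_pos: [0.3974, -0.4066, 0.1818]
tool_rot: [179.8, -0.1, -0.0]
force: [0.4, -0.8, 0.0]
grip_width: 0.0395
grasp_force: 0.0
```

Run:
```python
from h import *
for k,v in knobs().items(): print(k,*v)
print(get_obs()["tool_pos"])
```

```text
top ([0.6052, 0.0708], 19) ([0.539, 0.0717], 18)
side ([0.6063, 0.0752], 20) ([0.5385, 0.0763], 20)
[ 0.3992101  -0.40824711  0.18428425]
```

Call:
play_rows(
  steps=[
    [[0.0117,-0.0401,0,0,0,0,0.04],[0.0117,-0.0401,0,0,0,0,0.04],[0.0117,-0.0401,0,0,0,0,0.04],[0.0117,-0.0401,0,0,0,0,0.04],[0.0117,-0.0401,0,0,0,0,0.04],[0.0117,-0.0401,0,0,0,0,0.04],[0.0117,-0.0401,0,0,0,0,0.04],[0.0117,-0.0401,0,0,0,0,0.04],[0.0117,-0.0401,0,0,0,0,0.04],[0.0117,-0.0401,0,0,0,0,0.04],[0.0117,-0.0401,0,0,0,0,0.04],[0.0117,-0.0401,0,0,0,0,0.04]],
  ],
)

```text
time_s: 21.75
tool_pos: [0.5371, 0.0763, 0.1781]
tool_rot: [180.0, 0.0, -0.0]
force: [0.9, -0.2, -0.4]
grip_width: 0.0399
grasp_force: 0.0
```

Call:
play_rows(
  steps=[
    [[0,0,0,0,0,0,0.04],[0,0,0.04,0,0,0,0.04],[0,0,0.035,0,0,0,0.04],[0,0,0.022,0,0,0,0.04],[0,0,0,0,0,0,0.04],[0,0,0,0,0,0,0.0],[0,0,0,0,0,0,0.0],[0,0,0,0,0,0,0.0],[0,0,0,0,0,0,0.0],[0,0,0,0,0,0,0.0],[0,0,-0.03,0,0,0,0.0],[0,0,-0.04,0,0,0,0.0]],
  ],
)

```text
time_s: 22.95
tool_pos: [0.5349, 0.0751, 0.1498]
tool_rot: [-179.9, 0.3, 0.0]
force: [1.3, -0.1, -0.6]
grip_width: 0.0152
grasp_force: 25.4
```

Call:
play_rows(
  steps=[
    [[0,0,-0.025,0,0,0,0.0],[-0.0131,0.0407,0,0,0,0,0.0],[-0.0131,0.0407,0,0,0,0,0.0],[-0.0131,0.0407,0,0,0,0,0.0],[-0.0131,0.0407,0,0,0,0,0.0],[-0.0131,0.0407,0,0,0,0,0.0],[-0.0131,0.0407,0,0,0,0,0.0],[-0.0131,0.0407,0,0,0,0,0.0],[-0.0131,0.0407,0,0,0,0,0.0],[-0.0131,0.0407,0,0,0,0,0.0],[-0.0131,0.0407,0,0,0,0,0.0],[0,0,0,0,0,0,0.0]],
  ],
)

```text
time_s: 24.15
tool_pos: [0.4023, -0.3382, 0.1754]
tool_rot: [180.0, 0.1, -0.6]
force: [-0.1, 0.2, -1.9]
grip_width: 0.0148
grasp_force: 25.5
```

Call:
play_rows(
  steps=[
    [[0,0,0.04,0,0,0,0.0],[0,0,0.04,0,0,0,0.0],[0,0,0.037,0,0,0,0.0],[0,0,0.022,0,0,0,0.0],[0,0,0,0,0,0,0.0],[0,0,0,0,0,0,0.035],[0,0,0,0,0,0,0.035],[0,0,0,0,0,0,0.035],[0,0,-0.03,0,0,0,0.035],[0,0,-0.04,0,0,0,0.04],[0,0,-0.04,0,0,0,0.04],[0,0,-0.03,0,0,0,0.04]],
  ],
)

```text
time_s: 25.35
tool_pos: [0.4069, -0.3322, 0.1806]
tool_rot: [179.9, -0.1, -0.0]
force: [1.3, -0.8, 0.4]
grip_width: 0.0394
grasp_force: 0.0
```

Run:
```python
from h import *
for k,v in knobs().items(): print(k,*v)
print(get_obs()["tool_pos"])
```

```text
top ([0.6052, 0.0708], 19)
side ([0.6059, 0.0758], 19)
[ 0.40876128 -0.33376487  0.18281131]
```

Call:
play_rows(
  steps=[
    [[0.0179,-0.037,0,0,0,0,0.04],[0.0179,-0.037,0,0,0,0,0.04],[0.0179,-0.037,0,0,0,0,0.04],[0.0179,-0.037,0,0,0,0,0.04],[0.0179,-0.037,0,0,0,0,0.04],[0.0179,-0.037,0,0,0,0,0.04],[0.0179,-0.037,0,0,0,0,0.04],[0.0179,-0.037,0,0,0,0,0.04],[0.0179,-0.037,0,0,0,0,0.04],[0.0179,-0.037,0,0,0,0,0.04],[0.0179,-0.037,0,0,0,0,0.04],[0,0,0,0,0,0,0.04]],
  ],
)

```text
time_s: 26.65
tool_pos: [0.6031, 0.0833, 0.177]
tool_rot: [-179.7, 0.0, 0.5]
force: [-0.1, 1.2, -0.0]
grip_width: 0.04
grasp_force: 0.0
```

Call:
play_rows(
  steps=[
    [[0,0,0.04,0,0,0,0.04],[0,0,0.035,0,0,0,0.04],[0,0,0.021,0,0,0,0.04],[0,0,0,0,0,0,0.04],[0,0,0,0,0,0,0.0],[0,0,0,0,0,0,0.0],[0,0,0,0,0,0,0.0],[0,0,0,0,0,0,0.0],[0,0,0,0,0,0,0.0],[0,0,-0.03,0,0,0,0.0],[0,0,-0.04,0,0,0,0.0],[0,0,-0.025,0,0,0,0.0]],
  ],
)

```text
time_s: 27.85
tool_pos: [0.6033, 0.0763, 0.1783]
tool_rot: [-179.9, -0.1, 0.0]
force: [0.4, -0.2, -0.1]
grip_width: 0.015
grasp_force: 25.5
```

Call:
play_rows(
  steps=[
    [[-0.0121,0.0383,0,0,0,0,0.0],[-0.0121,0.0383,0,0,0,0,0.0],[-0.0121,0.0383,0,0,0,0,0.0],[-0.0121,0.0383,0,0,0,0,0.0],[-0.0121,0.0383,0,0,0,0,0.0],[-0.0121,0.0383,0,0,0,0,0.0],[-0.0121,0.0383,0,0,0,0,0.0],[-0.0121,0.0383,0,0,0,0,0.0],[-0.0121,0.0383,0,0,0,0,0.0],[0,0,0,0,0,0,0.0],[0,0,0,0,0,0,0.0]],
  ],
)

```text
time_s: 28.95
tool_pos: [0.4935, -0.2699, 0.1757]
tool_rot: [-179.9, 0.0, -0.1]
force: [-0.0, 0.9, -0.0]
grip_width: 0.0154
grasp_force: 25.4
```

Call:
play_rows(
  steps=[
    [[0,0,0.04,0,0,0,0.0],[0,0,0.04,0,0,0,0.0],[0,0,0.037,0,0,0,0.0],[0,0,0.021,0,0,0,0.0],[0,0,0,0,0,0,0.0],[0,0,0,0,0,0,0.03],[0,0,0,0,0,0,0.03],[0,0,0,0,0,0,0.03],[0,0,-0.03,0,0,0,0.03],[0,0,-0.04,0,0,0,0],[0,0,-0.04,0,0,0,0],[0,0,-0.04,0,0,0,0]],
  ],
)

```text
time_s: 30.15
tool_pos: [0.4942, -0.2695, 0.1909]
tool_rot: [179.9, -0.1, 0.0]
force: [0.4, -0.6, -0.1]
grip_width: 0.0137
grasp_force: 0.0
```

Call:
play_rows(
  steps=[
    [[0,0,-0.04,0,0,0,0],[0,0,-0.02,0,0,0,0],[0,-0.04,-0.01,0,0,0,0],[0,-0.04,0,0,0,0,0],[0,-0.04,0,0,0,0,0],[0,-0.04,0,0,0,0,0],[0,-0.04,0,0,0,0,0]],
  ],
)

```text
time_s: 30.85
tool_pos: [0.4941, -0.0678, 0.2593]
tool_rot: [179.9, -0.1, -0.0]
force: [1.3, -0.5, 0.0]
grip_width: 0.0006
grasp_force: 0.0
```

Run:
```python
from h import *
for k,v in knobs().items(): print(k,*v)
s=cam("side");t=cam("top");print(get_obs()["tool_pos"]); cv2.imwrite("pics/s5.png",np.hstack([cv2.resize(s["frame"][120:320,200:430,::-1],(400,348)),cv2.resize(t["frame"][140:300,220:505,::-1],(400,224))[:,:] if 0 else cv2.resize(t["frame"][130:305,300:501,::-1],(400,348))]))
```

```text
top ([0.5516, -0.0238], 1424)
side
[ 0.49432    -0.0686147   0.25934607]
```

View pics/s5.png

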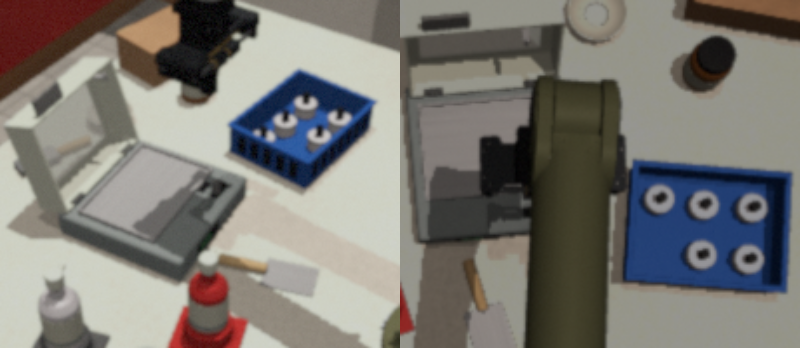

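All five tins are in the basket, the tray is empty and the hood is up. Next is the silver can's cap.

Call:
play_rows(
  steps=[
    [[0.0004,-0.0396,0,0,0,0,0],[0.0004,-0.0396,0,0,0,0,0],[0.0004,-0.0396,0,0,0,0,0],[0.0004,-0.0396,0,0,0,0,0],[0.0004,-0.0396,0,0,0,0,0],[0.0004,-0.0396,0,0,0,0,0],[0.0004,-0.0396,0,0,0,0,0],[0.0004,-0.0396,0,0,0,0,0],[0.0004,-0.0396,0,0,0,0,0],[0.0004,-0.0396,0,0,0,0,0],[0,0,0.03,0,0,0,0],[0,0,0.02,0,0,0,0]],
  ],
)

```text
time_s: 32.25
tool_pos: [0.4983, 0.3269, 0.207]
tool_rot: [180.0, 0.1, 0.1]
force: [0.2, -1.3, -1.0]
grip_width: 0.0005
grasp_force: 0.0
```

Run:
```python
from h import *
s=cam("side");o=get_obs();print(o["tool_pos"],o["force"],proj(s,o["tool_pos"]),proj(s,[.498,.327,.18])); f=s["frame"][230:340,180:300,::-1]; cv2.imwrite("pics/s6.png",cv2.resize(f,(600,550),interpolation=2))
```

```text
[0.49752824 0.32431622 0.20356489] [-1.34515873 -2.2921466  -3.62992975] [[232.20704348 268.99158224]] [[232.52770175 276.20162459]]
```

View pics/s6.png

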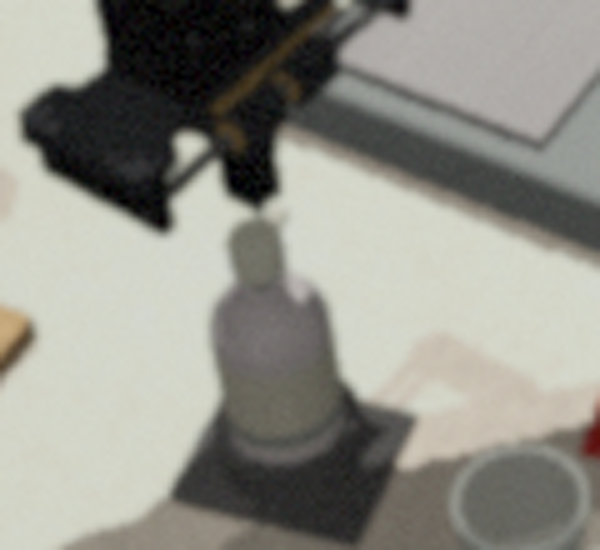

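The fingertip at crop (258,205) is centred over the cap, whose top is near (256,222). I press.

Call:
play_rows(
  steps=[
    [[0,0,0.015,0,0,0,0],[0,0,0.006,0,0,0,0],[0,0,0.003,0,0,0,0],[0,0,0,0,0,0,0],[0,0,0,0,0,0,0]],
  ],
)

```text
time_s: 32.8
tool_pos: [0.4987, 0.3264, 0.1853]
tool_rot: [-180.0, -0.1, -0.0]
force: [0.4, 1.3, 0.4]
grip_width: 0.0008
grasp_force: 0.0
```

Call:
play_rows(
  steps=[
    [[0,0,0.003,0,0,0,0],[0,0,0.003,0,0,0,0],[0,0,0.003,0,0,0,0],[0,0,0,0,0,0,0],[0,0,0,0,0,0,0]],
  ],
)

```text
time_s: 33.3
tool_pos: [0.4986, 0.3265, 0.176]
tool_rot: [-180.0, -0.1, -0.0]
force: [0.7, -0.5, 3.5]
grip_width: 0.0006
grasp_force: 2.0
```

Call:
play_rows(
  steps=[
    [[0,0,0.003,0,0,0,0],[0,0,0.002,0,0,0,0],[0,0,0,0,0,0,0],[0,0,0,0,0,0,0]],
  ],
)

```text
time_s: 33.7
tool_pos: [0.4986, 0.3266, 0.1724]
tool_rot: [180.0, -0.1, -0.0]
force: [-1.9, -3.1, 13.0]
grip_width: 0.0006
grasp_force: 6.4
```

Call:
play_rows(
  steps=[
    [[0,0,0.002,0,0,0,0],[0,0,0.001,0,0,0,0],[0,0,0,0,0,0,0],[0,0,0,0,0,0,0]],
  ],
)

```text
time_s: 34.1
tool_pos: [0.4987, 0.3267, 0.1722]
tool_rot: [179.9, -0.2, -0.0]
force: [-5.9, -6.3, 28.1]
grip_width: 0.0006
grasp_force: 13.8
```

The cap bottomed out at 28 N. I release it and go up, then move behind the open hood's tab.

Call:
play_rows(
  steps=[
    [[0,0,-0.01,0,0,0,0],[0,0,-0.03,0,0,0,0],[0,0,-0.04,0,0,0,0],[0,0,-0.04,0,0,-0.0709,0],[0,0,-0.04,0,0,0,0],[0,0,0,0,0,0,0]],
  ],
)

```text
time_s: 34.7
tool_pos: [0.4992, 0.3283, 0.3324]
tool_rot: [-179.8, -0.4, 4.1]
force: [0.1, -0.1, 0.2]
grip_width: 0.0004
grasp_force: 0.0
```

Call:
play_rows(
  steps=[
    [[0.0321,0.0337,0,0,0,0,0],[0.0321,0.0337,0,0,0,0,0],[0.0321,0.0337,0,0,0,0,0],[0.0321,0.0337,0,0,0,0,0],[0.0321,0.0337,0,0,0,0,0],[0.0321,0.0337,0,0,0,0,0],[0.0321,0.0337,0,0,0,0,0],[0.0321,0.0337,0,0,0,0,0],[0,0,0,0,0,0,0],[0,0,0,0,0,0,0]],
  ],
)

```text
time_s: 35.7
tool_pos: [0.7737, 0.0748, 0.3246]
tool_rot: [-180.0, 0.2, 4.0]
force: [-0.5, 0.3, 0.1]
grip_width: 0.0002
grasp_force: 0.0
```

Run:
```python
from h import *
s=cam("side");o=get_obs();print(o["tool_pos"],o["tool_rot"])
tab=a2w(A,[[.095+x,y,.054+z] for x,z in((.060,.166),(.0688,.1966)) for y in (.02,.09)])
print((proj(s,tab)-[180,90])*3.2, (proj(s,o["tool_pos"])-[180,90])*3.2); f=s["frame"][90:270,180:360,::-1]; cv2.imwrite("pics/s7.png",cv2.resize(f,(576,576),interpolation=2))
```

```text
[0.77287379 0.07649257 0.32576061] [-1.79948208e+02  1.55798576e-01  4.12081158e+00]
[[181.48284669 272.8935521 ]
 [134.81306198 312.70371796]
 [169.76618305 242.66176745]
 [122.10117573 281.98660691]] [[ 96.98021535 178.69111574]]
```

View pics/s7.png

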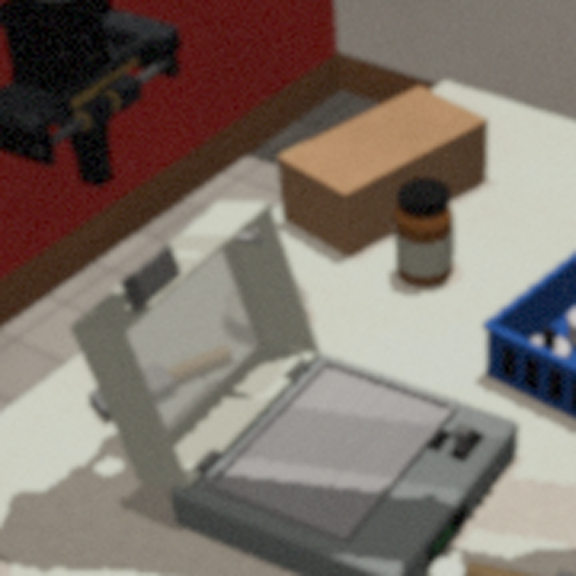

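The hood's tab tip runs from about (125,283) to (172,245), which matches the prediction, and the fingers are behind it. I compute the arc.

Run:
```python
import numpy as np
pts=[(110,176),(80,177)]
rot=lambda t,x,z:(x*np.cos(t)+z*np.sin(t),-x*np.sin(t)+z*np.cos(t))
for t in np.r_[1.7,1.55,np.arange(1.4,-.01,-.1)]:
    if t>1.5:
        x,z=rot(t,-208,12); pts.append((x+9.5,184 if t<1.6 else 180))
    else:
        r=np.interp(t,[.3,1.4],[203,196]); o=np.interp(t,[0,.4],[8,9.5]); x,z=rot(t,-r,12); pts.append((x+o,z))
p=np.array(pts); d=np.diff(p,axis=0)
for a,b in zip(np.round(p[1:]),np.round(d/1000*[1,-1],4)): print(a,b)
```

```text
[ 80. 177.] [-0.03  -0.001]
[ 48. 180.] [-0.0318 -0.003 ]
[ 17. 184.] [-0.031 -0.004]
[-12. 195.] [-0.0292 -0.0112]
[-32. 193.] [-0.0195  0.0025]
[-51. 188.] [-0.0193  0.0045]
[-70. 182.] [-0.0188  0.0064]
[-88. 174.] [-0.0181  0.0083]
[-105.  163.] [-0.0172  0.0101]
[-121.  152.] [-0.0162  0.0118]
[-136.  138.] [-0.015   0.0134]
[-150.  123.] [-0.0136  0.0149]
[-162.  107.] [-0.0121  0.0162]
[-172.   90.] [-0.0104  0.0174]
[-181.   71.] [-0.009   0.0184]
[-188.   52.] [-0.0066  0.0194]
[-192.   32.] [-0.0046  0.0199]
[-195.   12.] [-0.0026  0.0202]
```

Call:
play_rows(
  steps=[
    [[0,0,0.04,0,0,0,0],[0,0,0.035,0,0,0,0],[0,0,0.021,0,0,0,0],[0,0,0,0,0,0,0],[0,0,0,0,0,0,0]],
  ],
)

```text
time_s: 36.25
tool_pos: [0.7727, 0.0768, 0.2325]
tool_rot: [180.0, -0.0, 4.2]
force: [-0.7, 0.0, 0.9]
grip_width: 0.0005
grasp_force: 0.0
```

Call:
play_rows(
  steps=[
    [[-0.015,0,-0.0005,0,0,0,0],[-0.015,0,-0.0005,0,0,0,0],[-0.016,0,-0.001,0,0,0,0],[-0.016,0,-0.001,0,0,0,0],[-0.0155,0,-0.002,0,0,0,0],[-0.0155,0,-0.002,0,0,0,0],[-0.0146,0,-0.0046,0,0,0,0],[-0.0146,0,-0.0046,0,0,0,0],[0,0,0,0,0,0,0]],
  ],
)

```text
time_s: 37.15
tool_pos: [0.6517, 0.0683, 0.2515]
tool_rot: [179.9, -0.3, 4.1]
force: [2.1, 0.1, 0.8]
grip_width: 0.0004
grasp_force: 0.8
```

Run:
```python
from h import *
s=cam("side");o=get_obs();print(o["tool_pos"],o["force"])
f=s["frame"][90:270,180:360,::-1]; cv2.imwrite("pics/s8.png",cv2.resize(f,(576,576),interpolation=2))
```

```text
[0.65248526 0.06803128 0.25091548] [2.10459307 1.3495186  1.24023357]
```

View pics/s8.png

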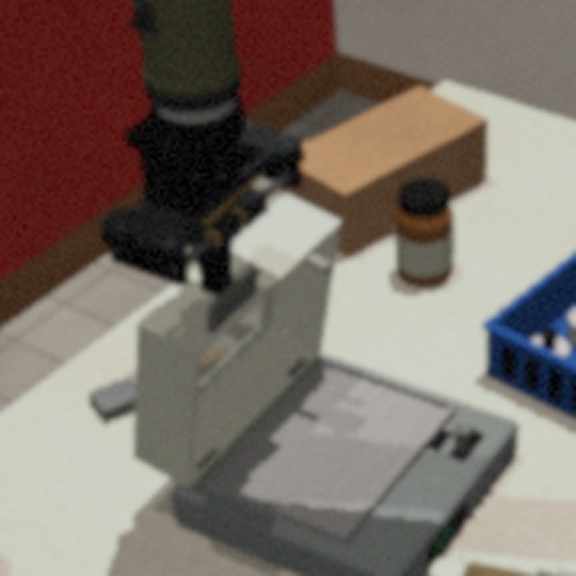

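The fingers are behind the tab at (225,290) and the hood has come forward to about 1.4 rad. I follow the arc.

Call:
play_rows(
  steps=[
    [[-0.0195,0,0.0025,0,0,0,0],[-0.0193,0,0.0045,0,0,0,0],[-0.0188,0,0.0064,0,0,0,0],[-0.0181,0,0.0083,0,0,0,0],[-0.0172,0,0.0101,0,0,0,0],[-0.0162,0,0.0118,0,0,0,0],[0,0,0,0,0,0,0]],
  ],
)

```text
time_s: 37.9
tool_pos: [0.5417, 0.0595, 0.2039]
tool_rot: [179.9, 0.0, 4.1]
force: [0.4, 1.8, 1.2]
grip_width: 0.0005
grasp_force: 0.7
```

Call:
play_rows(
  steps=[
    [[-0.015,0,0.0134,0,0,0,0],[-0.0136,0,0.0149,0,0,0,0],[-0.0121,0,0.0162,0,0,0,0],[-0.0104,0,0.0174,0,0,0,0],[0,0,0,0,0,0,0]],
  ],
)

```text
time_s: 38.4
tool_pos: [0.4911, 0.0558, 0.1418]
tool_rot: [180.0, 0.1, 4.1]
force: [-0.4, 0.5, 2.4]
grip_width: 0.0006
grasp_force: 0.8
```

Call:
play_rows(
  steps=[
    [[-0.009,0,0.0184,0,0,0,0],[-0.0066,0,0.0194,0,0,0,0],[-0.0046,0,0.0199,0,0,0,0],[-0.0015,0,0.01,0,0,0,0],[0,0,0,0,0,0,0],[0,0,0,0,0,0,0]],
  ],
)

```text
time_s: 39.0
tool_pos: [0.4718, 0.0545, 0.0758]
tool_rot: [-180.0, -0.1, 4.1]
force: [1.4, -0.3, 3.1]
grip_width: 0.0001
grasp_force: 1.0
```

Call:
play_rows(
  steps=[
    [[-0.001,0,0.005,0,0,0,0],[0,0,0.003,0,0,0,0],[0,0,0.002,0,0,0,0],[0,0,0,0,0,0,0],[0,0,0,0,0,0,0]],
  ],
)

```text
time_s: 39.5
tool_pos: [0.4696, 0.0542, 0.0662]
tool_rot: [179.9, 0.0, 4.1]
force: [-4.0, -0.6, 15.8]
grip_width: 0.0003
grasp_force: 8.2
```

Bottomed with 16 N. I press slightly more, then lift away towards -x and check.

Call:
play_rows(
  steps=[
    [[0,0,0.001,0,0,0,0],[0,0,0,0,0,0,0],[0,0,-0.01,0,0,0,0],[-0.01,0,-0.03,0,0,0,0],[-0.01,0,-0.04,0,0,0,0],[0,0.02,-0.04,0,0,0,0],[0,0.03,-0.04,0,0,0,0],[0,0.04,0,0,0,0,0],[0,0.04,0,0,0,0,0],[0,0.04,0,0,0,0,0],[0,0,0,0,0,0,0]],
  ],
)

```text
time_s: 40.6
tool_pos: [0.4599, -0.1232, 0.223]
tool_rot: [-180.0, 0.1, 3.5]
force: [-0.1, -0.5, -0.2]
grip_width: 0.0006
grasp_force: 0.0
```

Run:
```python
from h import *
s=cam("side");o=get_obs();print(o["tool_pos"],o["force"])
f=s["frame"][120:310,200:430,::-1]; cv2.imwrite("pics/s9.png",cv2.resize(f,(690,570),interpolation=2))
C=a2w(A,[[-.081,-.118,.118],[-.081,.118,.118],[.095,.118,.118]]);print("hood corners predicted",(proj(s,C)-[200,120])*3)
```

```text
[ 0.46022594 -0.11940596  0.22299661] [ 0.36576654  1.14234784 -0.23776396]
hood corners predicted [[385.41672807 243.28963971]
 [265.20117757 381.21831113]
 [112.15144808 320.21854255]]
```

View pics/s9.png

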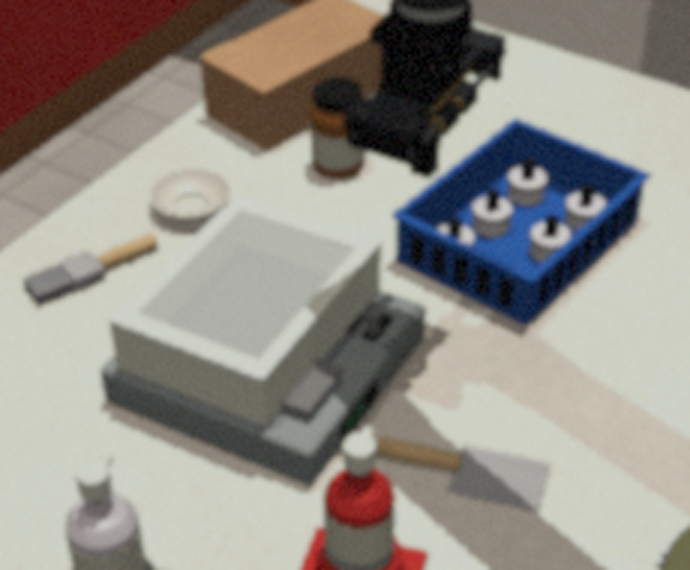

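The hood is shut: its corners at (382,247) and (265,380) match the prediction. Five tins are in the basket, the cap is up and the arm is clear.

```bash
python3 -c "
from cell import *
print(sign_off())"
```

```text
the job is handed in; nothing more can be done
None
```

I handed the job in after about 41 s of robot time. All five tins are in the basket, the nozzle cap was pressed fully down and released, and the hood is shut and looks latched. The beaker and jar weren't touched, and no verdict came back.

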